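Clear the tipped jar, then lift and draw the sagging bolt and hold the bread cupboard ajar

TASK

A tipped-over spice jar lies on the lazy Susan right where the bread cupboard's door swings: lift it off and lay it gently in the free lane of the spice tray, alongside the jar already there. Then unbolt the cupboard: the barrel bolt has sagged, so its end collar hangs behind the bent-up keeper; do not force it but lift it by its handle while you draw it back, fully clear of the keeper. Last, swing the sprung door about 35 degrees open by that handle and finish still gripping the handle, your grip alone keeping the door ajar, with nothing else knocked over or shoved out of its place (what stands on the lazy Susan may turn with it).

Things in the scene. Friction and masses are not known exactly. Their poses are not given: they have to be found in the camera images.
- spice_jar: the tipped-over square glass spice jar with a round screw cap, 100 mm long x 42 x 42 mm, about 0.19 kg (varies), lying on the lazy Susan on one flat side; origin at the middle of its length on the underside as it lies, x along its length towards the cap (cap 24 mm long, 39 mm dia; the square glass part runs from x = -50 to +26 mm), z up; grasp it across y (42 mm)
- spice_jar_mid (a point): the middle of the tipped jar, 21 mm above its underside; axes as spice_jar
- spice_tray: fixed open wooden spice tray, 156 x 176 mm, floor 6 mm thick, rim 22 mm high, walls 6 mm; a low 14 mm rib along x parts it into two lanes, each 144 mm long (x) and 79 mm wide (y); jars lie in it along x; origin at the centre of its underside, z up
- free_lane (a point): the middle of the free lane's floor (42.5 mm to +y of the tray's centre, 6 mm above the worktop); axes as the tray's; the jar may point either way along x
- lying_jar: bystander: a jar like the tipped one, lying in the other lane of the tray (y = -42.5 mm); origin as for spice_jar
- susan_foot: fixed foot of the lazy Susan, on its vertical axis at worktop level; the round wooden turntable above it, 270 mm dia, top 26 mm above the worktop, spins freely and without end
- pepper_mill: bystander: turned dark wooden pepper mill, 52 mm dia x 134 mm tall, standing on the lazy Susan; origin at the centre of its foot
- honey_jar: bystander: round amber glass jar with brass lid, 60 mm dia x 85 mm tall, standing on the lazy Susan; origin at the centre of its foot
- cupboard: fixed small bread cupboard of pale wood standing on the worktop, 220 mm deep (x) x 340 mm wide (y) x 275 mm high; origin at the centre of its underside; its front (a flush frame and door) faces its own -x, 110 mm from the origin; the door's lower edge is 46 mm up, so it swings over the bare lazy Susan
- door_hinge (a point): on the vertical hinge line of the door, at the door's lower edge in its front face; it turns with the door: its y axis points along the door from hinge to bolt edge (door 259 mm wide), -x out of the door's front, z up
- door (a joint): door angle in rad: 0 shut, growing as the bolt edge swings out of the front (turning counterclockwise seen from above); spring hinges push it shut with about 0.22 N m at 0 and 0.38 N m at 0.6 rad, so it falls shut if let go
- barrel (a joint): tilt of the loose barrel and bolt, in rad: 0 sagged by its own weight (0.075 below level), growing as the keeper end is lifted, stop at 0.17; the collar clears the keeper's prongs from about 0.06. It pivots on its back screw, 119 mm from the hinge line along the door; with the bolt shot the handle is 85 mm from that screw, so it rises 8.5 mm for 0.1 rad
- bolt (a joint): how far the bolt is drawn back towards the hinge, in m: 0 shot, stop at 0.036. Unlifted, its end collar (22 mm dia x 8 mm, on a 9 mm rod) is stopped by the keeper's prongs after about 4 mm; lifted, it has passed the prongs at 0.016 and is free of the keeper at 0.02. It slides with under 2 N and stays where it is left
- bolt_handle: the bolt's steel handle: a round peg 12 mm dia standing straight out of the door's front, bare from 22 to 56 mm in front of the door face, about 41 mm below the cupboard's top; pinch it from above, fingers closing along the bolt (the door's y). The body's origin lies at the barrel's back screw in the door's face, not at the peg; axes as the door's, tilted with the barrel
- handle_grip (a point): the point to grip on the handle's axis, 43 mm in front of the door face; y axis along the bolt towards the keeper, -x out of the door; it moves with handle, bolt and door
- keeper: open steel keeper fixed to the cupboard's frame beside the door's bolt edge, the lower inner end bent up into two prongs either side of the bolt's rod, a front cheek that stands 29 mm out and keeps the bolt from swinging out; origin at the cupboard's origin (the keeper itself is at about x = -125, y = +133, z = 230 mm in the cupboard's frame)

How it is judged:
By the outcome, as a careful person would: the job done as asked, in the order asked, and still so for the second after the job is handed in, while the arm keeps its last pose, push and grip.
It also fails if it takes over 58 s, if anything falls off the work surface, if the arm or the gripper's body presses on something with over 40 N, if the wrist force passes 120 N, or if a joint passes its speed limit or range.

ROBOT

A 7-joint arm with a two-finger parallel gripper is mounted at the origin on the work surface. World frame = base frame: x ahead of the robot, y to its left, z up, the work surface at z = 0. Lengths are in m, angles in rad, forces in N, time in s.
With the tool pointing down it reaches from about 0.425 to 0.875 m from the base axis. Payload 4.7 kg.
Tool frame: the origin (TCP) lies midway between the tips of the shut fingers; the grasp point (between the pads) lies 19 mm behind it; z points along the fingers, y is the line along which they close (so a half turn about z gives the same grasp; the last joint's range is limited). The gripper opens to 87 mm and grips with 3 to 60 N. Pads are 19 mm wide; open, the fingers measure 117 mm over their backs; the gripper's body (75 mm by 190 mm) begins 51 mm behind the grasp point.
Start: joints at [-1.129, 0.321, -0.07, 1.45, 0.023, 1.371, -0.057], TCP at [0.27, 0.591, 0.223] pointing down, gripper open.
Joint ranges: [-2.86, 2.86], [-0.3, 2.09], [-1.38, 1.24], [0.06, 2.45], [-1.56, 4.7], [0.09, 2.05], [-2.69, 2.69]. Speed limits (rad/s): [2.57, 2.57, 3.14, 3.14, 3.14, 3.14, 3.14].

INTERFACE

Orientations are given as a rotation vector (axis times angle).
In Python, from bench import ctrl gives the robot as it stands. The module is installed in compiled form; this text tells all that it offers.
- The arm moves only by the shell command python3 -m handwheel 'ROWS' [FORCE]. ROWS is JSON, a list of rows, each a list of 7 numbers: the finger opening in m, from 0 to 0.087, then the shift along the tool's x, y, z in m, then the turn, a rotation vector about the tool's x, y, z in degrees. A call has 1 to 12 rows; each row shifts and turns the commanded pose from where the row before left it, along the tool's axes as they then stand; what a row does not reach is not made up. A row lasts 1/8 s, in which the tool goes at most 62.5 mm and 10.7 degrees, less where a joint would pass 70% of its speed; a pose out of reach is approached as far as the arm can. A call is refused whole if a number of a shift passes 0.0625 or a number of a turn 10.7, either way. A call with a gripper value outside its range is refused whole. The fingers move at their own pace and stop on an object; FORCE is the grip in N (left out, the last holds). Time passes only in rows, so rows that do not move let the fingers close. It gives the time, the measured TCP pose, the force, the opening and the grip force at its end, in the units of the state.
- ctrl.get_state(): the state, without advancing time (a new reading comes with each control period).
- ctrl.get_image(name): name is "side" or "top" or "wrist"; returns (picture, depth): 480x640x3 uint8, blue, green, red; 480x640 float32, m along the optical axis (not along the pixel's ray), 0 where there is no reading.
- ctrl.camera_info(name): a dict with "intrinsics" (3x3 intrinsics, pixels), "D" ([k1, k2, p1, p2, k3] as OpenCV has them; the pictures are not rectified), "R" (3x3) and "t" (3): a world point X has camera coordinates R X + t. Camera axes: x right, y down, z forward; pixel columns grow to the right and rows downward; lengths in m; the calibration is good to about 2 mm. A picture is of the moment at which its call begins: read the wrist's pose just before it. camera_info takes no time and is no camera call; for the wrist camera it gives the pose at the moment of the call.
- ctrl.close_job(): hands the job in; it is judged then, once.
The state is a dict: "time": time; "joint_positions": joint angles; "qd": joint speeds; "joint_torque": joint torques, N m; "position": TCP position; "tool_rot": TCP orientation; "ft_force": force on the tool from outside, world axes, zero at the start; "torque": the same for the moment, N m; "grip_width": opening from 0.0 (shut) to 1.0 (fully open); "grip_force": force on a finger pad.
Only numpy, scipy, OpenCV 4.12 (cv2) and the standard library are available. Lean on these libraries where they do the work, as an engineer would, in place of code of your own. Each camera call takes 0.05 s, during which the arm holds its last target. There are 200 camera calls.

## Working session

There is one attempt and no reset: what is moved stays moved. The work goes in short steps, Python scripts to look and compute and a shell command to move; the robot and the scene stay as the last step left them, time stands still between calls to the robot, and variables do not carry over. Pictures are saved under pics/ and viewed, at most 10 in all, crops included, and the job is handed in when it is done.

```bash
mkdir -p pics
cat > h.py <<'E'
import numpy as np, cv2
from bench import ctrl
from scipy.spatial.transform import Rotation as Ro
def snap(n,f):
    c=ctrl.camera_info(n); im,d=ctrl.get_image(n); cv2.imwrite(f'pics/{f}.png',im)
    np.savez(f'pics/{f}.npz',d=d,K=c['intrinsics'],D=c['D'],R=c['R'],t=c['t']); return im,d
def load(f): return np.load(f'pics/{f}.npz')
def ray(f,u,v):
    c=load(f); p=cv2.undistortPoints(np.array([[[u,v]]],float),np.array(c['K']),np.array(c['D']).ravel())[0,0]
    R=np.array(c['R']);t=np.array(c['t']).ravel()
    return -R.T@t, R.T@np.array([p[0],p[1],1])
def px(f,u,v):  # from depth
    o,r=ray(f,u,v); return o+r*load(f)['d'][int(round(v)),int(round(u))]
def pz(f,u,v,z): # at height
    o,r=ray(f,u,v); return o+r*(z-o[2])/r[2]
def tri(f1,a,f2,b):
    o1,r1=ray(f1,*a);o2,r2=ray(f2,*b)
    s=np.linalg.lstsq(np.c_[r1,-r2],o2-o1,rcond=None)[0]
    p,q=o1+s[0]*r1,o2+s[1]*r2; return (p+q)/2,np.linalg.norm(p-q)
def st():
    s=ctrl.get_state(); R=Ro.from_rotvec(s['tool_rot']).as_matrix(); return s,np.array(s['position']),R
E
python3 - <<'E'
from h import *
np.set_printoptions(precision=4,suppress=True)
for n in ['top','side']: snap(n,n+'0')
s,p,R=st(); print(s['time'],p,R)
for n in ['top','side','wrist']:
    c=ctrl.camera_info(n);print(n,-np.array(c['R']).T@np.array(c['t']),np.array(c['R'])[2])
E
```

```text
0.1 [0.2695 0.591  0.2216] [[-0.9099  0.4149 -0.0006]
 [ 0.4149  0.9099 -0.0016]
 [-0.0001 -0.0017 -1.    ]]
top [ 0.4189 -0.0712  1.2173] [ 0.1651  0.0168 -0.9861]
side [0.4322 0.2754 1.2273] [ 0.1376 -0.3126 -0.9398]
wrist [0.1969 0.6251 0.3829] [ 0.2602 -0.1203 -0.958 ]
```

View pics/top0.png

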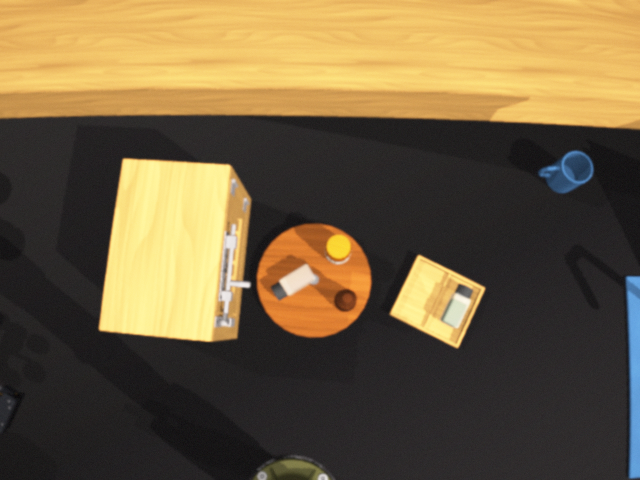

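View pics/side0.png

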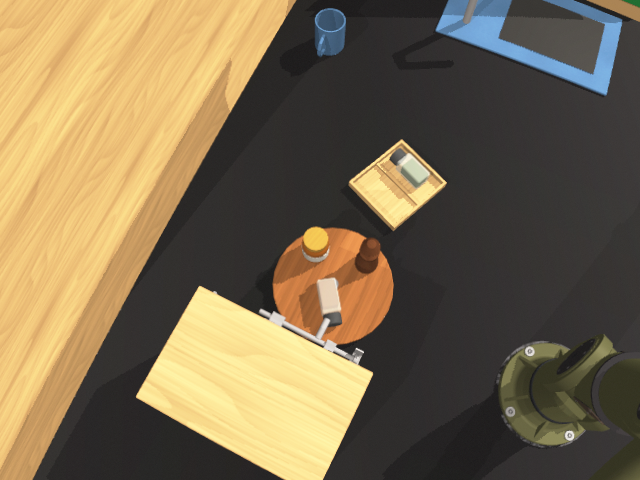

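Top view: cupboard at (100-250,160-340) with its bolt along the right face (handle tip ≈(248,285), keeper ≈(224,322)). The jar is at ≈(295,282) with its cap to the left, the honey jar at (338,247), the mill at (345,300) and the tray at (438,300) with its left lane free. The side view agrees.

Run:
```python
from h import *
a=cv2.imread('pics/top0.png')[210:360,200:400]; cv2.imwrite('pics/c1.png',cv2.resize(a,None,fx=4,fy=4,interpolation=cv2.INTER_CUBIC))
a=cv2.imread('pics/side0.png')[220:370,250:450]; cv2.imwrite('pics/c2.png',cv2.resize(a,None,fx=4,fy=4,interpolation=cv2.INTER_CUBIC))
np.set_printoptions(precision=4,suppress=True)
for n,l in dict(top0=[(295,282),(338,247),(345,299),(417,293),(440,305),(457,307),(170,250),(300,325),(420,258),(484,289),(459,346),(392,313),(247,285),(123,160),(229,165),(214,341),(101,331)],side0=[(328,290),(315,238),(370,245),(380,195),(202,288),(371,374),(325,328)]).items():
    for q in l: print(n,q,px(n,*q))
```

```text
top0 (295, 282) [0.5148 0.002  0.071 ]
top0 (338, 247) [ 0.5909 -0.0928  0.1113]
top0 (345, 299) [ 0.4745 -0.1085  0.1608]
top0 (417, 293) [ 0.5004 -0.2853  0.0075]
top0 (440, 305) [ 0.4729 -0.3407  0.007 ]
top0 (457, 307) [ 0.4671 -0.3712  0.048 ]
top0 (170, 250) [0.5515 0.2285 0.279 ]
top0 (300, 325) [ 0.4187 -0.0099  0.0265]
top0 (420, 258) [ 0.5823 -0.2897  0.0251]
top0 (484, 289) [ 0.513  -0.4493  0.0043]
top0 (459, 346) [ 0.3766 -0.3869  0.0034]
top0 (392, 313) [ 0.4515 -0.224   0.0218]
top0 (247, 285) [0.4923 0.0838 0.2411]
top0 (123, 160) [0.7307 0.3415 0.2747]
top0 (229, 165) [0.7233 0.1264 0.271 ]
top0 (214, 341) [0.3744 0.1953 0.0015]
top0 (101, 331) [0.3863 0.4788 0.0011]
side0 (328, 290) [ 0.5255 -0.0113  0.0647]
side0 (315, 238) [ 0.5917 -0.0935  0.1103]
side0 (370, 245) [ 0.4767 -0.1076  0.1602]
side0 (380, 195) [ 0.5078 -0.2909  0.0045]
side0 (202, 288) [0.7136 0.1263 0.2744]
side0 (371, 374) [0.3852 0.1456 0.2746]
side0 (325, 328) [0.4892 0.0975 0.2363]
```

View pics/c1.png

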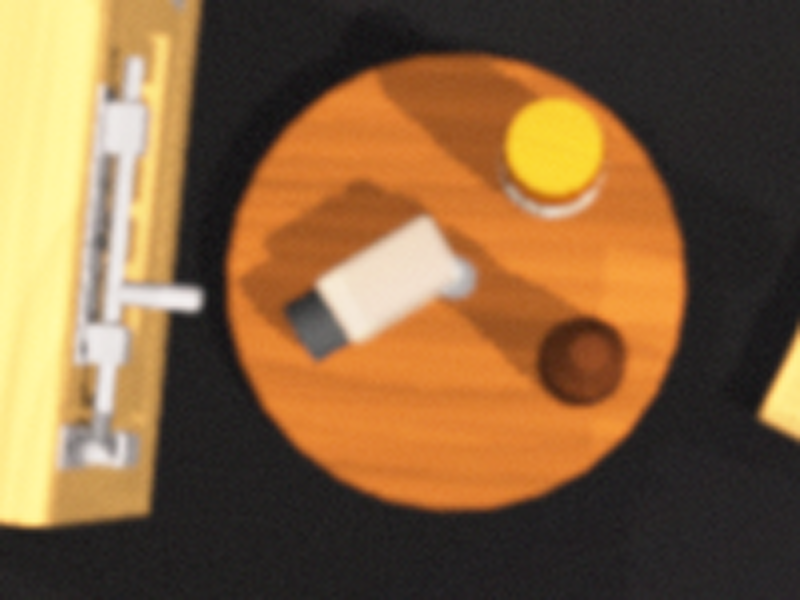

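View pics/c2.png

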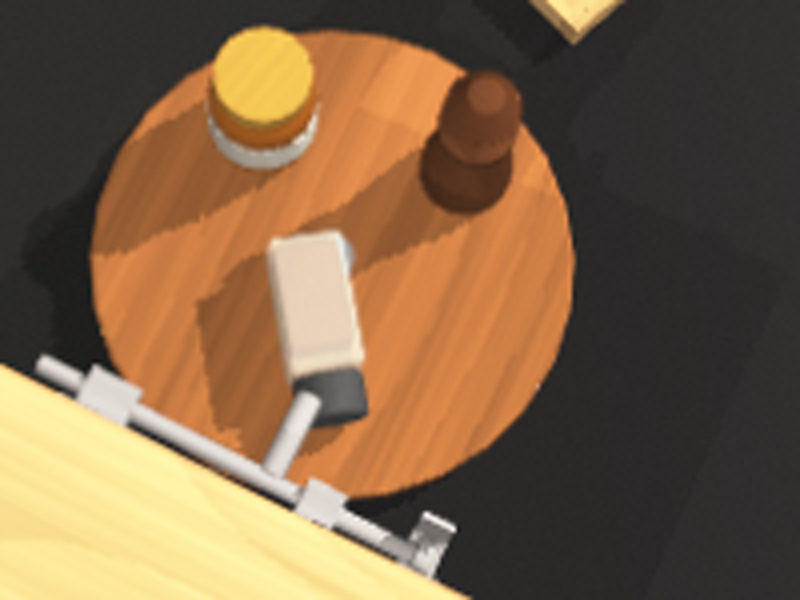

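Crops: jar face corners in c1 are (428,216),(458,268),(355,342),(318,275), with the cap end at (285,313)-(320,360). The peg tip is at (200,298) in c1 and (313,398) in c2. In c2 the jar face corners are (270,238),(343,233),(363,362),(290,370).

Run:
```python
from h import *
np.set_printoptions(precision=4,suppress=True)
T=lambda u,v:(200+u/4-.4,210+v/4-.4); S=lambda u,v:(250+u/4-.4,220+v/4-.4)
tc=[T(428,216),T(458,268),T(355,342),T(318,275)]; sc=[S(270,238),S(343,233),S(363,362),S(290,370)]
for a,b in zip(tc,sc): print('jar',*tri('top0',a,'side0',b), pz('top0',*a,.068),pz('side0',*b,.068))
print('peg tip',*tri('top0',T(200,298),'side0',S(313,398)))
print('peg root',*tri('top0',T(120,293),'side0',S(272,470)))
for q in [(123,159),(231,164),(214,341),(100,331)]: print('cup',pz('top0',*q,.275))
for q in [(201,287),(373,374)]: print('cupS',pz('side0',*q,.275))
for q in [(420,256),(486,289),(459,347),(390,313)]: print('tray',pz('top0',*q,.022))
for q in [(402,140),(446,183),(393,230),(349,184)]: print('trayS',pz('side0',*q,.022))
for q in [(455,52),(455,512),(226,280),(688,280)]: print('sus',pz('top0',*T(*q),.026))
```

```text
jar [ 0.5567 -0.0229  0.0699] 0.001464600346963814 [ 0.5577 -0.0229  0.068 ] [ 0.5562 -0.0233  0.068 ]
jar [ 0.5245 -0.0407  0.0723] 0.006951193153480106 [ 0.5284 -0.0408  0.068 ] [ 0.5214 -0.0415  0.068 ]
jar [0.4851 0.0171 0.0581] 0.000889888569128042 [0.485  0.0163 0.068 ] [0.4842 0.0193 0.068 ]
jar [0.52   0.0386 0.0692] 0.004567416039925602 [0.5224 0.0387 0.068 ] [0.5178 0.0386 0.068 ]
peg tip [0.4929 0.08   0.234 ] 0.0037235210159709447
peg root [0.4951 0.1182 0.2397] 0.0010496958927069156
cup [0.7327 0.3416 0.275 ]
cup [0.7241 0.1217 0.275 ]
cup [0.3844 0.1354 0.275 ]
cup [0.3935 0.357  0.275 ]
cupS [0.7159 0.1255 0.275 ]
cupS [0.3822 0.1443 0.275 ]
tray [ 0.5876 -0.2902  0.022 ]
tray [ 0.5117 -0.4487  0.022 ]
tray [ 0.3749 -0.3821  0.022 ]
tray [ 0.4514 -0.2193  0.022 ]
trayS [ 0.5102 -0.4436  0.022 ]
trayS [ 0.3724 -0.3764  0.022 ]
trayS [ 0.4472 -0.2125  0.022 ]
trayS [ 0.5847 -0.2799  0.022 ]
sus [ 0.6618 -0.0343  0.026 ]
sus [ 0.3905 -0.0417  0.026 ]
sus [0.5218 0.097  0.026 ]
sus [ 0.5285 -0.1749  0.026 ]
```

```bash
cat >> h.py <<'E'
def to(p1,yaw=None,q=True):
    s,p,R=st(); y0=np.degrees(np.arctan2(R[1,0],R[0,0]))
    d=R.T@(np.array(p1)-p); 
    print('t',round(s['time'],2),'p',np.round(p,4),'yaw',round(y0,2),'tilt',np.round(R[:2,2],4),'F',np.round(s['ft_force'],1),'w',round(s['grip_width']*87,1),'gf',round(s['grip_force'],1))
    print('d tool now mm',np.round(d*1000,1))
    if yaw is not None:
        print('turn z(tool)',round((y0-yaw+180)%360-180,2)); a=np.radians(yaw); x=np.array([np.cos(a),np.sin(a),0]); y=np.array([x[1],-x[0],0]); e=np.array(p1)-p
        print('d tool after turn mm',np.round(1000*np.array([e@x,e@y,-e[2]]),1))
E
python3 -m handwheel '[[0.087,0,0,-0.06,0,0,10.5],[0.087,0,0,-0.06,0,0,10.5],[0.087,0,0,-0.06,0,0,10.5],[0.087,0,0,0,0,0,2.5]]'
python3 -m handwheel '[[0.087,-0.0564,-0.0086,0,0,0,0],[0.087,-0.0564,-0.0086,0,0,0,0],[0.087,-0.0564,-0.0086,0,0,0,0],[0.087,-0.0564,-0.0086,0,0,0,0],[0.087,-0.0564,-0.0086,0,0,0,0],[0.087,-0.0564,-0.0086,0,0,0,0],[0.087,-0.0564,-0.0086,0,0,0,0],[0.087,-0.0564,-0.0086,0,0,0,0],[0.087,-0.0564,-0.0086,0,0,0,0],[0.087,-0.0564,-0.0086,0,0,0,0],[0.087,-0.0564,-0.0086,0,0,0,0],[0.087,0,0,0,0,0,0]]'
python3 - <<'E'
from h import *
to([.5127,.0125,.034],121.5); print(ctrl.get_state()['joint_positions'])
a,_=snap('wrist','w1');b,_=snap('side','s1');snap('top','t1')
cv2.imwrite('pics/m1.png',np.hstack([cv2.resize(a,(400,300)),cv2.resize(b,(400,300))]))
E
```

```text
time: 0.6
position: [0.2702, 0.5928, 0.4088]
tool_rot: [-1.538, -2.738, -0.016]
ft_force: [0.5, 0.7, -0.4]
grip_width: 0.996
grip_force: 0.0
time: 2.1
position: [0.5136, 0.0072, 0.4024]
tool_rot: [1.549, 2.732, -0.003]
ft_force: [-0.0, 0.0, 0.7]
grip_width: 1.0
grip_force: 0.0
t 2.1 p [0.5136 0.0072 0.4024] yaw 120.92 tilt [ 0.    -0.002] F [-0.   0.   0.7] w 87.0 gf 0.0
d tool now mm [  5.7   2.3 368.3]
turn z(tool) -0.58
d tool after turn mm [  5.    2.  368.4]
[-0.62393655 -0.01398188  0.55397197  1.47750523  0.0093876   1.67610611
  0.47054547]
```

View pics/m1.png

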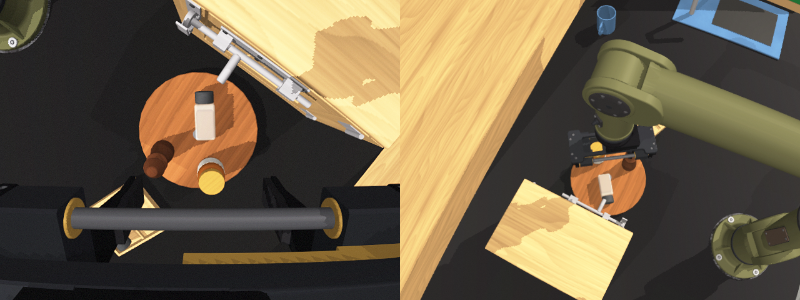

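The wrist view (left) shows the jar upright at ≈(205,115) in the montage, with its cap up towards the peg (tip ≈(222,80)). The side view (right) shows no camera housing sticking out towards the peg. I'll refine the jar and peg from the depth points.

Run:
```python
from h import *
np.set_printoptions(precision=4,suppress=True)
def cloud(f):
    c=load(f);d=c['d'];v,u=np.mgrid[0:480,0:640]
    p=cv2.undistortPoints(np.stack([u.ravel(),v.ravel()],1)[:,None].astype(float),np.array(c['K']),np.array(c['D']).ravel())[:,0]
    X=np.c_[p,np.ones(len(p))]*d.reshape(-1,1); return ((X-c['t'].ravel())@c['R'])[d.ravel()>0]
for f in ['w1','top0','side0']:
    P=cloud(f)
    m=(P[:,2]>.058)&(P[:,2]<.078)&(np.abs(P[:,0]-.516)<.06)&(np.abs(P[:,1]-.005)<.06)
    r=cv2.minAreaRect(P[m][:,:2].astype(np.float32)*1000); print(f,'jar',m.sum(),r,np.median(P[m][:,2]))
    m=(P[:,2]>.215)&(P[:,2]<.26)&(np.abs(P[:,0]-.495)<.025)&(P[:,1]>.07)&(P[:,1]<.108)
    Q=P[m]; print('peg',m.sum(),Q.min(0),Q.max(0),np.median(Q,0),np.polyfit(Q[:,1],Q[:,0],1) if len(Q)>5 else '')
    m=(abs(P[:,2]-.275)<.008)&(P[:,1]>.1)&(P[:,1]<.4)&(P[:,0]>.35)&(P[:,0]<.75)
    if f=='w1':m&=P[:,1]<.25
    print('cup',cv2.minAreaRect(P[m][:,:2].astype(np.float32)*1000),np.median(P[m][:,2]))
    m=(P[:,2]>.004)&(P[:,2]<.03)&(np.abs(P[:,0]-.48)<.13)&(np.abs(P[:,1]+.33)<.125)&(P[:,1]<-.2)
    if f!='w1': print('tray',cv2.minAreaRect(P[m][:,:2].astype(np.float32)*1000))
```

```text
w1 jar 2341 ((516.1506958007812, 10.232635498046875), (42.030853271484375, 100.51470184326172), 32.435203552246094) 0.06665960089200759
peg 491 [0.4884 0.0818 0.2319] [0.5013 0.1079 0.2405] [0.4943 0.0955 0.2377] [0.0492 0.4897]
cup ((575.879638671875, 192.57009887695312), (120.2525405883789, 302.5926818847656), 86.91020965576172) 0.27412321002124984
top0 jar 760 ((516.4187622070312, 9.575302124023438), (42.68922424316406, 99.87042999267578), 32.987003326416016) 0.06760954713646633
peg 96 [0.4888 0.0785 0.2317] [0.5008 0.1074 0.2425] [0.4944 0.0922 0.2388] [0.0209 0.4929]
cup ((559.803955078125, 242.84364318847656), (223.0837860107422, 341.68853759765625), 87.08416748046875) 0.27533800757692767
tray ((479.50250244140625, -329.3968811035156), (258.63299560546875, 249.47837829589844), 0.5228415131568909)
side0 jar 816 ((514.6614990234375, 8.638561248779297), (42.17970275878906, 99.15972900390625), 32.94101333618164) 0.06630032471188499
peg 104 [0.4879 0.0794 0.231 ] [0.5002 0.1079 0.2438] [0.4936 0.0937 0.2382] [0.0478 0.4892]
cup ((558.4100952148438, 242.00808715820312), (221.62545776367188, 341.6499328613281), 86.87720489501953) 0.2743244871525665
tray ((480.1754150390625, -329.10064697265625), (247.8366241455078, 258.50677490234375), 89.8407211303711)
```

```bash
python3 -m handwheel '[[0.087,0,0,0.05,0,0,-1.8],[0.087,0.0048,0.0033,0.05,0,0,0],[0.087,0,0,0.05,0,0,0],[0.087,0,0,0.05,0,0,0],[0.087,0,0,0.05,0,0,0],[0.087,0,0,0.03,0,0,0],[0.087,0,0,0,0,0,0],[0.087,0,0,0,0,0,0]]' 15
python3 - <<'E'
from h import *
to([.5138,.013,.034],122.7)
E
```

```text
time: 3.25
position: [0.514, 0.0199, 0.1239]
tool_rot: [1.489, 2.765, 0.002]
ft_force: [-0.2, 0.2, 0.0]
grip_width: 1.001
grip_force: 0.0
t 3.25 p [0.514  0.0199 0.1239] yaw 123.39 tilt [0.0018 0.0006] F [-0.2  0.2  0. ] w 87.1 gf 0.0
d tool now mm [-5.6 -4.2 89.9]
turn z(tool) 0.69
d tool after turn mm [-5.7 -4.  89.9]
```

```bash
python3 -m handwheel '[[0.087,-0.0057,-0.004,0.015,0,0,0.7],[0.087,0,0,0.025,0,0,0],[0.087,0,0,0.02,0,0,0],[0.087,0,0,0.02,0,0,0],[0.087,0,0,0.01,0,0,0],[0.087,0,0,0,0,0,0],[0.087,0,0,0,0,0,0]]'
python3 - <<'E'
from h import *
to([.5138,.013,.034],122.7)
E
```

```text
time: 4.12
position: [0.5138, 0.0118, 0.0333]
tool_rot: [1.509, 2.754, 0.002]
ft_force: [0.2, -0.2, 0.4]
grip_width: 0.995
grip_force: 0.0
t 4.12 p [0.5138 0.0118 0.0333] yaw 122.58 tilt [0.0016 0.0004] F [ 0.2 -0.2  0.4] w 86.6 gf 0.0
d tool now mm [ 1.   0.7 -0.7]
turn z(tool) -0.12
d tool after turn mm [ 1.   0.7 -0.7]
```

Spot on. I'll close on the jar and lift.

```bash
python3 -m handwheel '[[0.06,0,0,0,0,0,0],[0.05,0,0,0,0,0,0],[0.03,0,0,0,0,0,0],[0.03,0,0,0,0,0,0],[0.03,0,0,0,0,0,0],[0.03,0,0,0,0,0,0]]' 15
python3 -m handwheel '[[0.03,0,0,-0.01,0,0,0],[0.03,0,0,-0.02,0,0,0],[0.03,0,0,-0.03,0,0,0],[0.03,0,0,-0.04,0,0,0],[0.03,0,0,-0.05,0,0,0],[0.03,0,0,-0.05,0,0,0],[0.03,0,0,-0.02,0,0,0],[0.03,0,0,0,0,0,0],[0.03,0,0,0,0,0,0]]'
python3 - <<'E'
from h import *
to([.500,-.292,.15],155)
E
```

```text
time: 4.88
position: [0.5131, 0.0119, 0.0326]
tool_rot: [1.509, 2.755, 0.0]
ft_force: [0.7, 1.1, 0.3]
grip_width: 0.487
grip_force: 15.0
time: 6.0
position: [0.5122, 0.0117, 0.2514]
tool_rot: [-1.508, -2.754, 0.002]
ft_force: [0.6, 0.0, -0.9]
grip_width: 0.481
grip_force: 15.0
t 6.0 p [0.5122 0.0117 0.2514] yaw 122.59 tilt [-0.0019 -0.0003] F [ 0.6  0.  -0.9] w 41.9 gf 15.0
d tool now mm [-249.4 -173.6  101.5]
turn z(tool) -32.41
d tool after turn mm [-117.3 -280.4  101.4]
```

```bash
python3 -m handwheel '[[0.03,-0.0351,-0.0254,0,0,0,0],[0.03,-0.0351,-0.0254,0,0,0,0],[0.03,-0.0351,-0.0254,0,0,0,0],[0.03,-0.0351,-0.0254,0,0,0,0],[0.03,-0.0351,-0.0254,0,0,0,0],[0.03,-0.0351,-0.0254,0,0,0,0],[0.03,-0.0351,-0.0254,0,0,0,0],[0.03,0,0,0.02,0,0,-8.1],[0.03,0,0,0.02,0,0,-8.1],[0.03,0,0,0.02,0,0,-8.1],[0.03,0,0,0.02,0,0,-8.1],[0.03,0,0,0,0,0,0]]'
python3 -m handwheel '[[0.03,0,0,0,0,0,0]]'
python3 - <<'E'
from h import *
to([.495,-.291,.02],155)
a,_=snap('wrist','w2');b,_=snap('side','s2');c,_=snap('top','t2')
cv2.imwrite('pics/m2.png',np.hstack([cv2.resize(a,(400,300)),cv2.resize(c[200:380,360:600],(400,300))]))
E
```

```text
time: 7.5
position: [0.4935, -0.2899, 0.1696]
tool_rot: [-0.682, -3.061, -0.001]
ft_force: [-0.1, -0.2, -2.1]
grip_width: 0.483
grip_force: 15.0
time: 7.62
position: [0.4954, -0.291, 0.1725]
tool_rot: [-0.684, -3.066, 0.0]
ft_force: [1.6, 0.5, -1.3]
grip_width: 0.485
grip_force: 15.0
t 7.62 p [ 0.4954 -0.291   0.1725] yaw 154.84 tilt [-0.0006 -0.    ] F [ 1.6  0.5 -1.3] w 42.2 gf 15.0
d tool now mm [ 3.000e-01 -1.000e-01  1.525e+02]
turn z(tool) -0.16
d tool after turn mm [ 3.000e-01 -1.000e-01  1.525e+02]
```

View pics/m2.png

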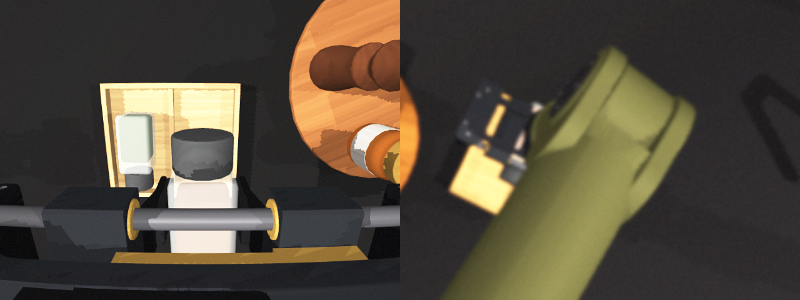

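The wrist view shows the held jar over the tray. Rim top corners are at (101,84) and (240,83) in the montage, the rib at (173,88), and the lying jar in the other lane. The fingers have only a few mm of play in the lane, so I'll measure the centre line exactly.

Run:
```python
from h import *
a=cv2.imread('pics/w2.png')[120:330,140:400]; cv2.imwrite('pics/c3.png',cv2.resize(a,(780,630),interpolation=cv2.INTER_CUBIC)[:600])
```

```text
(no output)
```

View pics/c3.png

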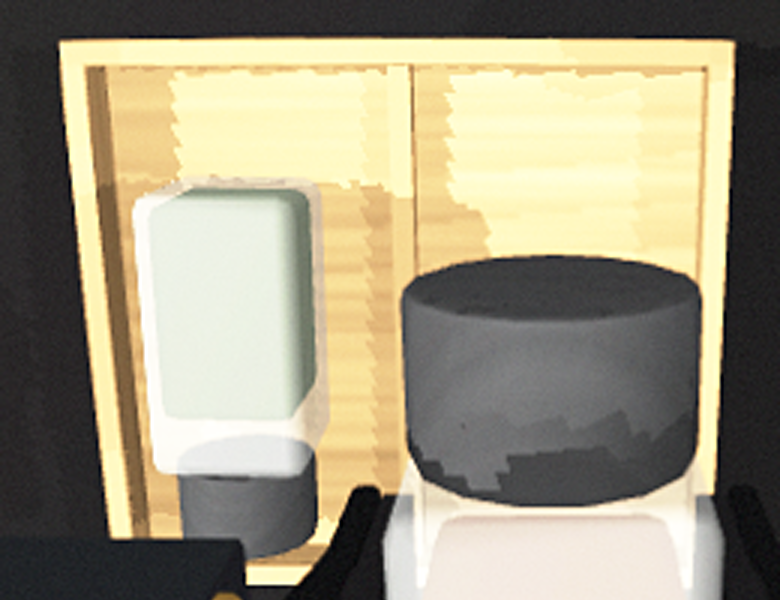

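In c3 the rim's outer corners are (60,42) and (735,42), the right wall's inner edge is x≈708 at row 66 and ≈700 at row 270, the rib top spans x 390-411 at row 66, and the left outer edge reaches (112,535).

Run:
```python
from h import *
np.set_printoptions(precision=1,suppress=True)
s,p,R=st()
f=lambda U,V,z:(R.T@(pz('w2',140+U/3-.33,120+V/3-.33,z)-p))*1000
for n,U,V,z in [('outL',60,42,.022),('outR',735,42,.022),('outLlow',112,535,.022),('outRlow',727,250,.022),('inR',708,66,.022),('inRlow',700,270,.022),('ribL',390,66,.014),('ribR',411,66,.014),('ribL20',390,66,.02),('ribR20',411,66,.02),('inL',84,66,.022)]: print(n,f(U,V,z))
for U,V in [(600,150),(300,110),(550,55),(400,150)]: print('z',px('w2',140+U/3,120+V/3)[2]*1000)
```

```text
outL [  74.8 -128.1  151.2]
outR [ 73.6  47.3 151.2]
outLlow [ -65.3 -129.2  151.4]
outRlow [ 19.   47.3 151.3]
inR [ 67.5  40.6 151.2]
inRlow [ 13.5  40.2 151.3]
ribL [ 67.3 -42.9 159.2]
ribR [ 67.2 -37.3 159.2]
ribL20 [ 67.5 -42.1 153.2]
ribR20 [ 67.5 -36.6 153.2]
inL [  68.6 -122.3  151.2]
z 6.034044818759188
z 5.30231529223657
z 20.973499006496922
z 12.866981309844316
```

```bash
python3 -m handwheel '[[0.03,0,0.0019,0.03,0,0,0],[0.03,0,0,0.04,0,0,0],[0.03,0,0,0.035,0,0,0],[0.03,0,0,0.025,0,0,0],[0.03,0,0,0.015,0,0,0],[0.03,0,0,0.005,0,0,0],[0.03,0,0,0.004,0,0,0],[0.03,0,0,0.002,0,0,0],[0.03,0,0,0,0,0,0],[0.03,0,0,0,0,0,0]]'
```

```text
time: 9.02
position: [0.4966, -0.2893, 0.017]
tool_rot: [0.68, 3.066, 0.0]
ft_force: [0.5, 0.4, -1.6]
grip_width: 0.484
grip_force: 15.0
```

```bash
python3 -m handwheel '[[0.03,0,0,0.0015,0,0,0],[0.03,0,0,0.0015,0,0,0],[0.03,0,0,0.001,0,0,0],[0.03,0,0,0.0,0,0,0],[0.03,0,0,0.0,0,0,0]]'
```

```text
time: 9.65
position: [0.4963, -0.2892, 0.0126]
tool_rot: [-0.68, -3.067, -0.0]
ft_force: [-0.5, 0.1, 0.9]
grip_width: 0.479
grip_force: 15.0
```

```bash
python3 -m handwheel '[[0.043,0,0,0,0,0,0],[0.045,0,0,0,0,0,0],[0.046,0,0,0,0,0,0],[0.046,0,0,0,0,0,0]]'
python3 -m handwheel '[[0.046,0,0,-0.003,0,0,0],[0.046,0,0,-0.006,0,0,0],[0.05,0,0,-0.015,0,0,0],[0.06,0,0,-0.03,0,0,0],[0.08,0,0,-0.05,0,0,0],[0.08,0,0,-0.06,0,0,0],[0.08,0,0,-0.06,0,0,0],[0.08,0,0,-0.06,0,0,0],[0.08,0,0,-0.06,0,0,0],[0.08,0,0,0,0,0,0]]'
python3 - <<'E'
from h import *
to([.4942,.092,.36],87)
a,_=snap('wrist','w3'); cv2.imwrite('pics/c4.png',a)
s,p,R=st(); print(np.round(s['joint_positions'],3))
E
```

```text
time: 10.15
position: [0.4964, -0.2893, 0.0126]
tool_rot: [0.68, 3.067, 0.0]
ft_force: [-0.2, -0.1, -0.3]
grip_width: 0.528
grip_force: 0.0
time: 11.4
position: [0.4975, -0.2912, 0.3629]
tool_rot: [0.68, 3.057, -0.002]
ft_force: [-0.4, -0.6, -0.1]
grip_width: 0.921
grip_force: 0.0
t 11.4 p [ 0.4975 -0.2912  0.3629] yaw 154.93 tilt [ 0.0097 -0.0036] F [-0.4 -0.6 -0.1] w 80.1 gf 0.0
d tool now mm [165.4 345.7   1.4]
turn z(tool) 67.93
d tool after turn mm [382.5 -23.4   2.9]
[-0.219  0.149  0.806  1.437 -0.109  1.595  1.712]
```

View pics/c4.png

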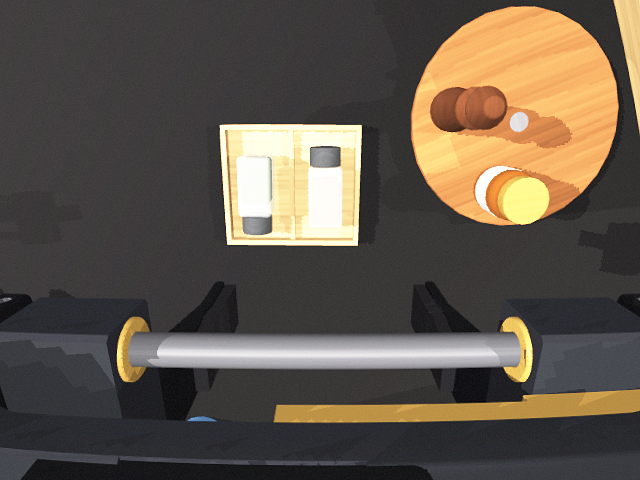

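The tipped jar now lies squarely in the free lane, at (325,190), with its neighbour undisturbed. Next, the handle.

```bash
python3 -m handwheel '[[0.05,0,0,0,0,0,9.7],[0.05,0,0,0,0,0,9.7],[0.05,0,0,0,0,0,9.7],[0.05,0,0,0,0,0,9.7],[0.05,0,0,0,0,0,9.7],[0.05,0,0,0,0,0,9.7],[0.05,0,0,0,0,0,9.7]]'
python3 -m handwheel '[[0.05,0.0478,-0.0029,0,0,0,0],[0.05,0.0478,-0.0029,0,0,0,0],[0.05,0.0478,-0.0029,0,0,0,0],[0.05,0.0478,-0.0029,0,0,0,0],[0.05,0.0478,-0.0029,0,0,0,0],[0.05,0.0478,-0.0029,0,0,0,0],[0.05,0.0478,-0.0029,0,0,0,0],[0.05,0.0478,-0.0029,0,0,0,0],[0.05,0,0,0,0,0,0],[0.05,0,0,0,0,0,0]]'
python3 - <<'E'
from h import *
to([.4942,.0925,.2145],87); print(np.round(ctrl.get_state()['joint_positions'],3))
E
```

```text
time: 12.32
position: [0.4955, -0.2889, 0.3553]
tool_rot: [-2.282, -2.156, 0.001]
ft_force: [0.3, 0.2, -0.8]
grip_width: 0.575
grip_force: 0.0
time: 13.58
position: [0.4922, 0.0929, 0.3558]
tool_rot: [2.278, 2.164, -0.003]
ft_force: [0.3, -0.4, 0.3]
grip_width: 0.574
grip_force: 0.0
t 13.57 p [0.4922 0.0929 0.3558] yaw 87.05 tilt [-0.0013 -0.0014] F [ 0.3 -0.4  0.3] w 50.0 gf 0.0
d tool now mm [-1.000e-01  2.200e+00  1.413e+02]
turn z(tool) 0.05
d tool after turn mm [ -0.3   2.  141.3]
[-0.785 -0.051  0.525  1.6    0.027  1.588 -0.311]
```

```bash
python3 -m handwheel '[[0.05,0,0.002,0.03,0,0,0],[0.05,0,0,0.04,0,0,0],[0.05,0,0,0.03,0,0,0],[0.05,0,0,0.02,0,0,0],[0.05,0,0,0.015,0,0,0],[0.05,0,0,0.006,0,0,0],[0.05,0,0,0,0,0,0],[0.05,0,0,0,0,0,0]]'
python3 - <<'E'
from h import *
to([.4942,.0925,.2145],87)
a,_=snap('wrist','w4');b,_=snap('side','s4')
cv2.imwrite('pics/m4.png',np.hstack([cv2.resize(a,(400,300)),cv2.resize(b[230:380,260:460],(400,300))]))
E
```

```text
time: 14.58
position: [0.4951, 0.0938, 0.2164]
tool_rot: [2.277, 2.164, 0.002]
ft_force: [-0.1, -1.0, -0.3]
grip_width: 0.574
grip_force: 0.0
t 14.57 p [0.4951 0.0938 0.2164] yaw 87.08 tilt [0.0014 0.0006] F [-0.1 -1.  -0.3] w 50.0 gf 0.0
d tool now mm [-1.4 -0.9  1.9]
turn z(tool) 0.08
d tool after turn mm [-1.4 -0.9  1.9]
```

View pics/m4.png

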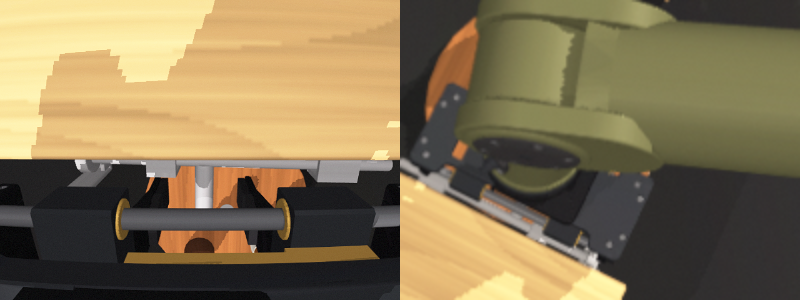

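The peg is centred between the open fingers (at ≈(205,190) in the wrist half). I'll close on it.

```bash
python3 -m handwheel '[[0.03,0,0,0.0015,0,0,0],[0.018,0,0,0,0,0,0],[0.005,0,0,0,0,0,0],[0.005,0,0,0,0,0,0],[0.005,0,0,0,0,0,0],[0.005,0,0,0,0,0,0]]' 30
python3 - <<'E'
from h import *
to([.4942,.0925,.2145],87)
E
```

```text
time: 15.42
position: [0.4947, 0.0938, 0.2141]
tool_rot: [2.277, 2.164, 0.0]
ft_force: [1.2, 0.2, -0.9]
grip_width: 0.128
grip_force: 30.0
t 15.43 p [0.4947 0.0938 0.2141] yaw 87.09 tilt [0.0003 0.    ] F [ 1.2  0.2 -0.9] w 11.2 gf 30.0
d tool now mm [-1.3 -0.4 -0.4]
turn z(tool) 0.09
d tool after turn mm [-1.3 -0.4 -0.4]
```

```bash
python3 -m handwheel '[[0.005,0,0,-0.003,0,0,0],[0.005,0,0,-0.003,0,0,0],[0.005,0,0,-0.003,0,0,0],[0.005,0,0,0,0,0,0],[0.005,0,0,0,0,0,0]]'
python3 -m handwheel '[[0.005,0,0.004,0,0,0,0],[0.005,0,0.004,0,0,0,0],[0.005,0,0,0,0,0,0]]'
```

```text
time: 16.05
position: [0.4945, 0.0937, 0.2232]
tool_rot: [-2.277, -2.164, 0.0]
ft_force: [-0.8, -0.0, -2.3]
grip_width: 0.128
grip_force: 30.0
time: 16.42
position: [0.5032, 0.0933, 0.223]
tool_rot: [2.277, 2.163, 0.001]
ft_force: [0.3, 0.0, -3.8]
grip_width: 0.125
grip_force: 30.0
```

```bash
python3 -m handwheel '[[0.005,0,0.005,0,0,0,0],[0.005,0,0.005,0.0005,0,0,0],[0.005,0,0.005,0.0005,0,0,0],[0.005,0,0.005,0.0005,0,0,0],[0.005,0,0.005,0.0005,0,0,0],[0.005,0,0,0,0,0,0],[0.005,0,0,0,0,0,0]]'
python3 - <<'E'
from h import *
to([.5265,.0918,.2215],87)
E
```

```text
time: 17.3
position: [0.5278, 0.092, 0.2212]
tool_rot: [2.277, 2.164, 0.001]
ft_force: [0.9, -1.6, -2.3]
grip_width: 0.127
grip_force: 30.0
t 17.3 p [0.5278 0.092  0.2212] yaw 87.08 tilt [0.0008 0.    ] F [ 0.9 -1.6 -2.3] w 11.1 gf 30.0
d tool now mm [-0.3 -1.3 -0.3]
turn z(tool) 0.08
d tool after turn mm [-0.3 -1.3 -0.3]
```

Drawn 33 mm with hardly any force. Now the door arc: 2.5° per row about the hinge.

```bash
python3 -m handwheel '[[0.005,-0.0037,0.001,0,0,0,-1.25],[0.005,-0.0037,0.001,0,0,0,-1.25],[0.005,-0.0074,0.002,0,0,0,-2.5],[0.005,-0.0074,0.002,0,0,0,-2.5],[0.005,-0.0074,0.002,0,0,0,-2.5],[0.005,0,0,0,0,0,0]]'
python3 - <<'E'
from h import *
to([.5278,.092,.2212],87)
s,p,R=st();r=p[:2]-[.7006,.1261]; print(np.linalg.norm(r),np.degrees(np.arctan2(r[1],r[0])-np.arctan2(-.0341,-.1728)))
E
```

```text
time: 18.05
position: [0.5361, 0.0623, 0.2213]
tool_rot: [-2.081, -2.354, -0.001]
ft_force: [-0.3, 1.8, -1.4]
grip_width: 0.124
grip_force: 30.0
t 18.05 p [0.5361 0.0623 0.2213] yaw 97.04 tilt [0.0002 0.0005] F [-0.3  1.8 -1.4] w 10.8 gf 30.0
d tool now mm [30.5 -4.6  0.1]
turn z(tool) 10.04
d tool after turn mm [29.3 -9.9  0.1]
0.17643518120937352 10.04557794921057
```

```bash
python3 -m handwheel '[[0.005,-0.0074,0.002,0,0,0,-2.5],[0.005,-0.0074,0.002,0,0,0,-2.5],[0.005,-0.0074,0.002,0,0,0,-2.5],[0.005,-0.0074,0.002,0,0,0,-2.5],[0.005,-0.0074,0.002,0,0,0,-2.5],[0.005,-0.0074,0.002,0,0,0,-2.5],[0.005,-0.0074,0.002,0,0,0,-2.5],[0.005,-0.0074,0.002,0,0,0,-2.5],[0.005,-0.0074,0.002,0,0,0,-2.5],[0.005,-0.0074,0.002,0,0,0,-2.5],[0.005,0,0,0,0,0,0],[0.005,0,0,0,0,0,0]]'
python3 - <<'E'
from h import *
to([.5278,.092,.2212],87)
s,p,R=st();r=p[:2]-[.7006,.1261]; print(np.linalg.norm(r),np.degrees(np.arctan2(r[1],r[0])-np.arctan2(-.0341,-.1728)))
a,_=snap('wrist','w5');b,_=snap('top','t5')
cv2.imwrite('pics/m5.png',np.hstack([cv2.resize(a,(400,300)),cv2.resize(b[150:360,90:370],(400,300))]))
E
```

```text
time: 19.55
position: [0.5775, -0.0003, 0.2209]
tool_rot: [-1.521, -2.748, 0.0]
ft_force: [-1.8, 0.6, -1.4]
grip_width: 0.124
grip_force: 30.0
t 19.55 p [ 5.775e-01 -3.000e-04  2.209e-01] yaw 122.06 tilt [-0.0009  0.0004] F [-1.8  0.6 -1.4] w 10.8 gf 30.0
d tool now mm [104.6   6.9  -0.2]
turn z(tool) 35.06
d tool after turn mm [ 89.5 -54.4  -0.3]
0.17643415508944502 34.577230771323414
```

View pics/m5.png

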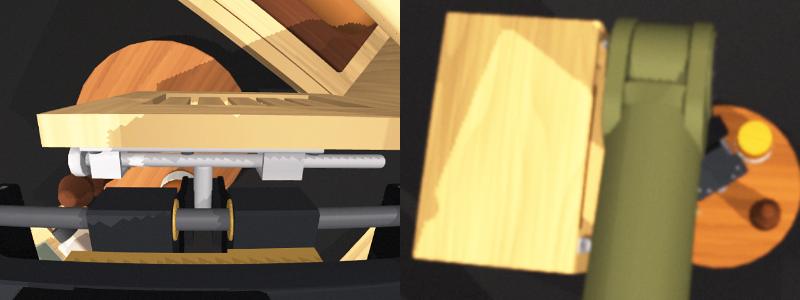

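The door stands about 35° open with the peg between the pads and the bolt drawn back. The honey jar (755,138) and mill (765,213) are still standing. Handing in.

```bash
python3 -m handwheel '[[0.005,0,0,0,0,0,0],[0.005,0,0,0,0,0,0]]'; python3 -c "
from bench import ctrl; print(ctrl.close_job())"
```

```text
time: 19.9
position: [0.5778, -0.0005, 0.221]
tool_rot: [-1.521, -2.749, -0.0]
ft_force: [-1.2, 1.0, -2.2]
grip_width: 0.125
grip_force: 30.0
the job is handed in; nothing more can be done
None
```

The job is handed in at 19.9 s: the jar lies in the free lane, the bolt was lifted and drawn back about 33 mm, and the gripper holds the door about 35° open by its handle, with nothing seen knocked over; no verdict came back.

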